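# Purge the torch gas line at a jeweller's bench

## Task

Purge the torch's gas line: turn the black regulator handle clockwise until the white end of its bar points at the green mark, then slide the blue lock fork fully home over the bar. Only then pull the red spring-return purge grip out until its white pointer is in line with the yellow clip, and finish while still holding it there: it springs back if let go. Leave the yellow clip where it is set, and do not disturb the hammer, the small blue box or the punch set.

Things in the scene. Friction and masses are not known exactly. Their poses are not given: they have to be found in the camera images.
- regulator: Regulator station, bolted to the bench left or right of the purge valve: a grey block 180 x 76 mm, top 40 mm high, on a dark foot plate 240 x 90 mm. Origin on the bench under the knob's vertical axis; z up; x points level from the knob to the green mark (roughly away from the robot); the lock comes from -x. A brass fitting at +x is under 40 mm high. Place and yaw vary.
- knob (a joint): Angle of the regulator's black handle, rad, 0 to 2.4, growing clockwise seen from above. At 1.4 the white end of the bar points at the green mark (along the station's +x) and the bar lies along x; at value q the white end points (1.4 - q) rad counter-clockwise from the mark. Starts at 0.1 to 0.8; friction 0.06 N m; stays where left.
- knob_grip (a point): On the handle's vertical axis, 80 mm above the bench: the middle of the part to grip. The handle is an upright bar 46 mm long, 10 mm thick, 46 to 90 mm above the bench, on a round skirt 40 mm across. Its x axis points along the bar to the white end. Pinch it across the 10 mm with fingertips no lower than 62 mm above the bench (the lock passes below).
- lock (a joint): Travel of the blue lock, m: 0 fully back, 0.050 fully home, moving along the station's +x; starts at 0 to 0.012. Friction 2 N; stays where left. A flat fork 49 to 58 mm above the bench, with two prongs 19 mm apart that pass either side of the bar; they jam on the bar unless it lies along x within about 0.2 rad.
- lock_grip (a point): Middle of the lock's upright blue tab: 24 mm along x, 12 mm across y, 58 to 91 mm above the bench; this point is 79.5 mm above the bench. It lies 105 mm from the knob's axis when the lock is fully back, 55 mm when home. Axes as the station's.
- purge: The purge valve, bolted to the bench: a blue block 85 x 64 mm, top 62 mm high (brass cap to 66 mm), on a dark foot plate 250 x 120 mm. Origin on the bench under the middle of the block's front face; z up; x points from the front face into the block, so the grip is pulled out along -x (roughly towards the robot). Its place and yaw vary.
- pull: The red purge grip, an upright paddle 16 mm along x, 36 mm across y, 28 to 86 mm above the bench, on a 10 mm steel rod (top 38 mm high). Origin: grasp point, 69 mm above the bench, at x = -60 mm in the valve's frame at rest; it slides out along the valve's -x, 75 mm at most. Axes as the valve's. A spring draws it back: 4 N at rest plus 0.12 N per mm. Keep fingertips above 45 mm.
- pull_pointer (a point): White pointer, a 4 mm wide arm that goes out from the red grip to +y, 33 mm above the bench; this point lies 50 mm to the +y side of the grip's middle, at the same x, over a black scale rail with white ticks. Axes as the valve's.
- clip_mark (a point): The mark: the middle, along x, of the yellow clip (12 mm wide along x, top 44 mm above the bench) on the scale rail; the clip's upright part lies 10 to 22 mm further to +y than this point. In line: pointer and mark have the same x in the valve's frame. Axes as the valve's. It stands 30 to 55 mm out from the pointer's rest place; stiff (40 N), must stay put.
- hammer: Bystander: a hammer lying on the bench, 250 mm long, beyond the stations. Origin on the bench under its middle.
- bluebox: Bystander: a small closed blue box, 60 x 36 x 30 mm. Origin at the centre of its underside.
- punches: Bystander: a black punch holder 50 x 50 mm with steel punches standing in it, 56 mm high. Origin at the centre of its underside.

How it is judged:
By the outcome, as a careful person would: the job done as asked, in the order asked, and still so for the second after the job is handed in, while the arm keeps its last pose, push and grip.
It also fails if it takes over 61 s, if anything falls off the work surface, if the arm or the gripper's body presses on something with over 40 N, if the wrist force passes 120 N, or if a joint passes its speed limit or range.

## Robot

A 7-joint arm with a two-finger parallel gripper is mounted at the origin on the work surface. World frame = base frame: x ahead of the robot, y to its left, z up, the work surface at z = 0. Lengths are in mm, angles in rad, forces in N, time in s.
With the tool pointing down it reaches from about 400 to 875 mm from the base axis. Payload 4.4 kg.
Tool frame: the origin (TCP) lies at the very end of the fingers, on their centre line; the grasp point (between the pads) lies 19 mm behind it; z points along the fingers, y is the line along which they close (so a half turn about z gives the same grasp; the last joint's range is limited). The gripper opens to 85 mm and grips with 20 to 120 N. Pads are 22 mm wide; open, the fingers measure 114 mm over their backs; the gripper's body (76 mm by 85 mm) begins 54 mm behind the grasp point. The pads swing forward as they close: fully open they stand 13 mm farther back than shut.
Start: joints at [-1.222, 0.628, 0.038, 1.517, -0.027, 0.996, -0.02], TCP at [261.933, 594.902, 231.313] pointing down, gripper open.
Joint ranges: [-3.06, 3.06], [-0.37, 2.12], [-1.25, 1.32], [0.18, 2.47], [-1.1, 4.24], [0.23, 1.98], [-2.94, 2.94]. Speed limits (rad/s): [2.57, 2.57, 3.14, 3.14, 3.14, 3.14, 3.14].

## Interface

Orientations are given as [roll, pitch, yaw] about the fixed x, y, z axes, in that order (R = Rz(yaw) Ry(pitch) Rx(roll)).
In Python, from cell import status, get_image, ctrl, models gives the robot as it stands.
- The arm moves only by the shell command python3 -m handwheel 'ROWS' [OPENING]. ROWS is JSON, a list of rows, each an object with "delta_pos": the shift along the world's x, y, z in cm, a list of three; "yaw": the turn about the world's z in rad. A call has 1 to 10 rows; each row shifts and turns the commanded pose from where the row before left it; what a row does not reach is not made up. A row lasts 1/12 s, in which the tool goes at most 41.7 mm and 7.16 degrees, less where a joint would pass 70% of its speed; a pose out of reach is approached as far as the arm can. A call is refused whole if a number of a shift passes 4.17 or a number of a turn 0.125, either way. A call with a gripper value outside its range is refused whole. OPENING is the opening, from -1 (shut) to 1 (fully open), set as the call begins (- or left out, the last holds). The fingers move at their own pace and stop on an object; the grip force is fixed at half the most. Time passes only in rows, so rows that do not move let the fingers close. It gives the time, the measured TCP pose, the force, the opening and the grip force at its end, in the units of the state.
- status.read_state(): the state, without advancing time (a new reading comes with each control period).
- get_image(name): name is "side" or "top" or "wrist"; returns a dict with "color" (480x640x3 uint8, red, green, blue), "z_map" (480x640 float32, mm along the optical axis (not along the pixel's ray), 0 where there is no reading), "fx", "fy", "cx", "cy" (pixels), "position" and "rotation" of the camera in the world; the wrist camera has in their place "hand_eye" (4x4, takes a point from camera to tool coordinates, whose origin is the TCP and whose axes are the flange's). Camera axes: x right, y up, looking along -z (the intrinsics and any distortion apply to the point x, -y, -z); pixel columns grow to the right and rows downward; lengths in mm; the calibration is good to about 2 mm. The wrist camera is an equidistant fisheye: a pixel r from the principal point sees the ray r / f radians off the axis. A picture is of the moment at which its call begins: read the wrist's pose just before it.
- ctrl.finish_job(): hands the job in; it is judged then, once.
Trained networks look in a picture, given as the dict that the camera call returned (one of the last four; its "shot" number tells which), for a name from the list of things; names that differ only in an ending like _2 or _b are one class to them, and where a whole thing is asked for, a point or a joint stands for the part that bears it (a point fixed in the world has none). Each returns a list of dicts, best first, with "score" (0 to 1); they miss things now and then, are a little off and sometimes report something else, mostly with a low value. They report only what shows in the picture. A call takes as long as a camera call.
- models.boxes_of(picture, name): "rect" ([left, top, right, bottom] in pixels, round what is visible of it).
The state is a dict: "clock": time; "qpos": joint angles; "qd": joint speeds; "tau": joint torques, N m; "eef_pos": TCP position; "tool_rot": TCP orientation; "force": force on the tool from outside, world axes, zero at the start; "torque": the same for the moment, N m; "width": finger opening in mm; "gripper_force": force on a finger pad.
Only numpy, scipy, OpenCV 4.12 (cv2) and the standard library are available. Lean on these libraries where they do the work, as an engineer would, in place of code of your own. Each camera call takes 0.05 s, during which the arm holds its last target. There are 200 camera calls.

## Working session

There is one attempt and no reset: what is moved stays moved. The work goes in short steps, Python scripts to look and compute and a shell command to move; the robot and the scene stay as the last step left them, time stands still between calls to the robot, and variables do not carry over. Pictures are saved under pics/ and viewed, at most 10 in all, crops included, and the job is handed in when it is done.

```bash
mkdir -p pics; ls
cat > h.py <<'E'
import numpy as np, cv2
from cell import status, get_image, ctrl, models
def save(p,n): cv2.imwrite('pics/'+n,cv2.cvtColor(p['color'],cv2.COLOR_RGB2BGR))
def cloud(p):
    z=p['z_map'].astype(float); v,u=np.mgrid[:480,:640]
    c=np.dstack([(u-p['cx'])/p['fx']*z,-(v-p['cy'])/p['fy']*z,-z])
    w=c@np.array(p['rotation']).T+np.array(p['position']); w[z==0]=np.nan; return w
E
python3 - <<'E'
from h import *
s=status.read_state(); print({k:np.round(v,3).tolist() for k,v in s.items()})
for n in ['top','side']:
    p=get_image(n); save(p,n+'1.png'); np.save(n+'1.npy',cloud(p)); print(n,p['position'],np.round(p['rotation'],3).tolist(),p['fx'],[k for k in p])
    for t in ['regulator','knob','lock','purge','pull','pull_pointer','clip_mark','hammer','bluebox','punches']:
        print(t,[(np.round(b['rect']).tolist(),round(b['score'],2)) for b in models.boxes_of(p,t)[:2]])
E
```

```text
pics
{'clock': 0.0, 'qpos': [-1.222, 0.629, 0.038, 1.518, -0.027, 0.996, -0.02], 'qd': [0.003, -0.001, 0.0, 0.001, 0.002, 0.001, 0.001], 'tau': [-0.0, -56.341, 1.226, -19.345, 0.011, 0.011, 0.0], 'eef_pos': [261.657, 594.347, 230.41], 'tool_rot': [-3.14, -0.0, 2.727], 'force': [0.396, -0.578, 0.223], 'torque': [0.039, -0.002, -0.019], 'gripper_force': 0.0, 'width': 84.811}Traceback (most recent call last):
  File "<stdin>", line 4, in <module>
  File "h.py", line 7, in cloud
    w=c@np.array(p['rotation']).T+np.array(p['position']); w[z==0]=np.nan; return w
      ~~~~~~~~~~~~~~~~~~~~~~~~~~~^~~~~~~~~~~~~~~~~~~~~~~~
ValueError: operands could not be broadcast together with shapes (480,640) (3,)
```

```bash
sed -i "s/np.array(p\['rotation'\]).T/rot(p).T/; 2i from scipy.spatial.transform import Rotation as R\ndef rot(p): return R.from_euler('xyz',p['rotation']).as_matrix()" h.py
python3 - <<'E'
from h import *
for n in ['top','side']:
    p=get_image(n); save(p,n+'1.png'); np.save(n+'1.npy',cloud(p)); print(n,p['position'],p['rotation'],p['fx'],[k for k in p])
    print(np.nanmedian(cloud(p)[...,2]))
    for t in ['regulator','knob','lock','purge','pull','pull_pointer','clip_mark','hammer','bluebox','punches']:
        print(t,[(np.round(b['rect']).tolist(),round(b['score'],2)) for b in models.boxes_of(p,t)[:2]])
E
```

```text
top [ 455.06635594  -14.85822761 1612.76523849] [ 0.10612334  0.01549918 -1.54325703] 577.9720121802912 ['color', 'z_map', 'fx', 'fy', 'cx', 'cy', 'position', 'rotation', 'shot']
-2.0739539628284547
regulator [([383.0, 233.0, 426.0, 324.0], 0.91), ([465.0, 280.0, 494.0, 307.0], 0.42)]
knob [([394.0, 266.0, 410.0, 279.0], 0.76)]
lock [([397.0, 280.0, 417.0, 315.0], 0.91)]
purge [([235.0, 203.0, 297.0, 301.0], 0.61)]
pull [([252.0, 245.0, 273.0, 269.0], 0.75), ([397.0, 283.0, 416.0, 315.0], 0.31)]
pull_pointer [([253.0, 248.0, 274.0, 270.0], 0.62)]
clip_mark [([242.0, 268.0, 252.0, 278.0], 0.6)]
hammer [([280.0, 155.0, 373.0, 188.0], 0.98)]
bluebox []
punches [([470.0, 282.0, 492.0, 303.0], 0.55), ([236.0, 204.0, 296.0, 301.0], 0.16)]
side [ 101.03319855 -499.3213271   789.21983   ] [ 0.81146554 -0.0142854  -0.83050787] 473.190091038444 ['color', 'z_map', 'fx', 'fy', 'cx', 'cy', 'position', 'rotation', 'shot']
0.39903342800823793
regulator [([291.0, 302.0, 392.0, 411.0], 0.63), ([302.0, 332.0, 344.0, 379.0], 0.6)]
knob [([339.0, 307.0, 361.0, 343.0], 0.97)]
lock [([301.0, 335.0, 346.0, 380.0], 0.58)]
purge [([182.0, 203.0, 298.0, 281.0], 0.88)]
pull [([220.0, 222.0, 247.0, 250.0], 0.88)]
pull_pointer [([218.0, 222.0, 244.0, 248.0], 0.54)]
clip_mark []
hammer [([306.0, 193.0, 396.0, 254.0], 0.6), ([303.0, 332.0, 348.0, 380.0], 0.46)]
bluebox [([156.0, 201.0, 181.0, 228.0], 0.8), ([200.0, 227.0, 214.0, 243.0], 0.43)]
punches [([410.0, 410.0, 458.0, 456.0], 0.75)]
```

View pics/top1.png

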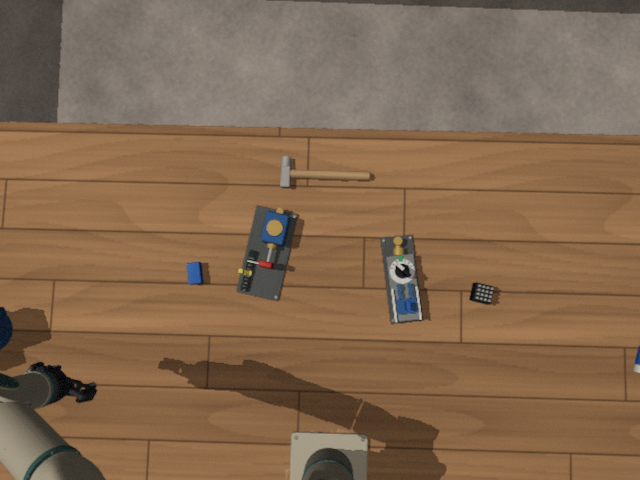

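View pics/side1.png

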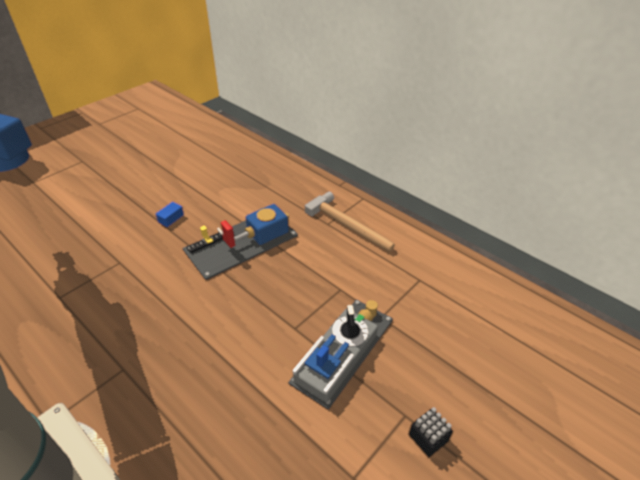

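Run:
```python
from h import *
def rep(n,name,box):
    w=np.load(n+'1.npy'); c=cv2.cvtColor(cv2.imread('pics/'+n+'1.png'),cv2.COLOR_BGR2RGB)
    l,t,r,b=box; w=w[t:b,l:r].reshape(-1,3); c=c[t:b,l:r].reshape(-1,3).astype(int)
    ok=~np.isnan(w[:,0]); w=w[ok];c=c[ok]
    m=w[:,2]>4
    rc=cv2.minAreaRect(w[m][:,:2].astype(np.float32)); print(n,name,'foot',rc, m.sum())
    R_,G,B=c.T
    for k,mm in dict(blue=(B>R_+50)&(B>G+30),red=(R_>150)&(G<60),yellow=(R_>150)&(G>120)&(B<70),black=(c.max(1)<40)&(w[:,2]>60),white=(c.min(1)>150)&(w[:,2]>60),green=(G>R_+50)&(G>B+30),high=w[:,2]>50).items():
        q=w[mm&(w[:,2]>4)]
        if len(q): print(' ',k,len(q),q.mean(0).round(1),q.min(0).round(0),q.max(0).round(0))
rep('top','reg',(372,225,436,334)); rep('top','purge',(228,196,306,308))
rep('side','reg',(280,292,402,420)); rep('side','purge',(176,195,303,288))
```

```text
top reg foot ((524.0902099609375, -195.49081420898438), (300.1522216796875, 176.24871826171875), 1.1134521961212158) 3131
  blue 326 [ 460.2 -194.    61.8] [ 430. -228.   38.] [ 510. -170.   98.]
  yellow 5 [ 608.  -176.2   35.3] [ 598. -181.   34.] [ 622. -164.   38.]
  black 48 [ 536.9 -187.4   81.8] [ 528. -200.   61.] [ 552. -167.   95.]
  white 22 [ 553.7 -174.1   88.9] [ 545. -183.   75.] [ 561. -166.   94.]
  green 21 [ 579.3 -180.3   44.1] [ 572. -187.   35.] [ 586. -175.   51.]
  high 582 [ 477.9 -191.4   63.8] [ 405. -235.   50.] [ 585. -156.   98.]
top purge foot ((590.73046875, 189.550537109375), (312.55419921875, 217.70425415039062), 1.8892409801483154) 3874
  blue 409 [649.2 163.2  60.9] [606. 129.  52.] [693. 198.  71.]
  red 33 [550.4 180.7  84.9] [544. 168.  82.] [557. 197.  90.]
  yellow 5 [546.4 225.6  32.8] [530. 169.  14.] [602. 249.  42.]
  high 819 [637.4 165.4  64. ] [539. 127.  50.] [696. 202.  90.]
side reg foot ((522.740478515625, -182.82843017578125), (286.66656494140625, 246.68650817871094), 42.89035415649414) 5446
  blue 667 [ 458.2 -198.5   65.5] [ 428. -226.   40.] [ 510. -168.   94.]
  yellow 10 [ 611.3 -183.5   33.7] [ 597. -187.   29.] [ 623. -174.   38.]
  black 95 [ 531.8 -196.6   77.5] [ 525. -206.   60.] [ 545. -178.   93.]
  white 40 [ 550.3 -175.9   91. ] [ 432. -186.   60.] [ 563. -167.   94.]
  green 30 [ 580.1 -180.5   44.9] [ 573. -185.   43.] [ 588. -175.   47.]
  high 1282 [ 473.5 -197.9   65.2] [ 407. -238.   50.] [ 563. -158.   94.]
side purge foot ((590.7069091796875, 211.96792602539062), (325.4139709472656, 323.91656494140625), 43.40113830566406) 4350
  blue 407 [625.3 191.1  55.4] [530. 125.   9.] [692. 389.  66.]
  red 14 [546.4 174.9  84.9] [542. 165.  83.] [555. 192.  87.]
  yellow 66 [534.  243.1  29. ] [521. 165.  15.] [605. 256.  44.]
  high 948 [624.2 160.5  64.6] [540. 124.  50.] [694. 200.  90.]
```

```bash
python3 -m handwheel '[{"delta_pos":[2.0,-3.6,0.3],"yaw":-0.12},{"delta_pos":[2.0,-3.6,0.3],"yaw":-0.12},{"delta_pos":[2.0,-3.6,0.3],"yaw":-0.12},{"delta_pos":[2.0,-3.6,0.3],"yaw":-0.12},{"delta_pos":[2.0,-3.6,0.3],"yaw":-0.12},{"delta_pos":[2.0,-3.6,0.3],"yaw":-0.12},{"delta_pos":[2.0,-3.6,0.3],"yaw":-0.12},{"delta_pos":[2.0,-3.6,0.3],"yaw":-0.12},{"delta_pos":[2.0,-3.6,0.3],"yaw":-0.12},{"delta_pos":[2.0,-3.6,0.3],"yaw":-0.12}]'
python3 - <<'E'
from h import *
s=status.read_state(); p=get_image('wrist'); save(p,'w1.png'); np.savez('w1.npz',c=p['color'],z=p['z_map'],he=p['hand_eye'],k=[p['fx'],p['fy'],p['cx'],p['cy']],pos=s['eef_pos'],rot=s['tool_rot'])
print(s['eef_pos'],s['tool_rot'],s['clock'],np.round(p['hand_eye'],3).tolist(),p['fx'],p['cx'],p['cy'])
E
```

```text
clock: 1.98
eef_pos: [462.6, 233.2, 261.9]
tool_rot: [3.141, -0.001, 1.521]
force: [0.6, -0.3, 0.1]
width: 85.4
gripper_force: 0.0
[462.61808495 233.23909817 261.85141726] [ 3.14101385e+00 -7.72785266e-04  1.52123937e+00] 1.9833 [[0.001, 0.957, 0.291, 72.952], [1.0, -0.001, -0.001, -0.358], [-0.001, 0.291, -0.957, -141.769], [0.0, 0.0, 0.0, 1.0]] 371.64829954431775 322.4325374533256 234.7569811333315
```

View pics/w1.png

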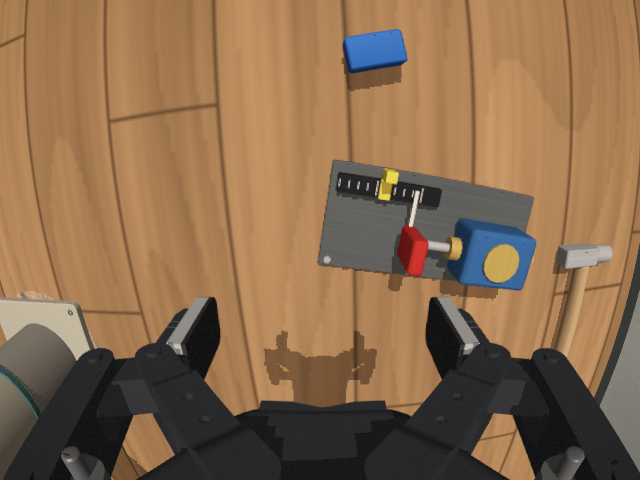

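```bash
cat >> h.py <<'E'
def wray(d,uv):
    fx,fy,cx,cy=d['k']; uv=np.atleast_2d(np.asarray(uv,float))
    a=(uv[:,0]-cx)/fx; b=(uv[:,1]-cy)/fy; r=np.hypot(a,b)+1e-9
    ray=np.c_[np.sin(r)*a/r,-np.sin(r)*b/r,-np.cos(r)]
    T=R.from_euler('xyz',d['rot']).as_matrix(); he=d['he']
    return T@he[:3,3]+d['pos'], ray@(T@he[:3,:3]).T, ray
def atz(d,uv,z):
    o,w,_=wray(d,uv); return o+w*((z-o[2])/w[:,2])[:,None]
def atdepth(d,uv):
    o,w,r=wray(d,uv); uv=np.atleast_2d(uv).astype(int); z=d['z'][uv[:,1],uv[:,0]]
    return o+w*(z/-r[:,2])[:,None]
def shot(n):
    s=status.read_state(); p=get_image('wrist'); save(p,n+'.png')
    d=dict(c=p['color'],z=p['z_map'],he=np.array(p['hand_eye']),k=[p['fx'],p['fy'],p['cx'],p['cy']],pos=np.array(s['eef_pos']),rot=np.array(s['tool_rot']))
    np.savez(n+'.npz',**d); return d,p
E
python3 - <<'E'
from h import *
d=dict(np.load('w1.npz'))
v,u=np.mgrid[:480,:640]; uv=np.c_[u.ravel(),v.ravel()]
w=atdepth(d,uv); c=d['c'].reshape(-1,3).astype(int); R_,G,B=c.T
box=(uv[:,0]>315)&(uv[:,0]<540)&(uv[:,1]>155)&(uv[:,1]<292)
gray=box&(np.abs(R_-B)<25)&(w[:,2]>3)&(w[:,2]<20)
rc=cv2.minAreaRect(np.float32(w[gray][:,:2])); print('foot',rc,w[gray][:,2].mean())
for k,m in dict(red=(R_>120)&(G<60)&(B<60)&(w[:,2]>80),yel=(R_>170)&(G>140)&(B<80)&(uv[:,0]<400),yeltop=(R_>170)&(G>140)&(B<80)&(uv[:,0]<400)&(w[:,2]>39),bluetop=(B>R_+50)&(w[:,2]>57),cap=(R_>150)&(G>110)&(B<110)&(w[:,2]>60)&(uv[:,0]>470),ptr=(c.min(1)>170)&(w[:,2]>27)&(uv[:,0]<425)).items():
    q=w[m&box]
    if len(q): print(k,len(q),q.mean(0).round(1),cv2.minAreaRect(np.float32(q[:,:2])), q[:,2].max())
print(atz(d,[(417,196)],33),atz(d,[(333,160),(533,197),(319,264)],10))
E
```

```text
foot ((586.63330078125, 186.6505584716797), (119.73834228515625, 249.63214111328125), 78.9692153930664) 8.303356513761765
red 535 [548.7 183.8  86.2] ((518.1033935546875, 240.5087127685547), (30.132774353027344, 164.9359130859375), 28.259294509887695) 403.6766419926499
yel 197 [529.3 241.   24.3] ((530.3887329101562, 242.16049194335938), (34.18088912963867, 12.35810375213623), 80.22701263427734) 44.87056205726344
yeltop 32 [531.8 253.8  42.6] ((532.258056640625, 253.04063415527344), (11.989439964294434, 11.387467384338379), 82.28346252441406) 44.87056205726344
bluetop 2344 [643.7 167.6  63.4] ((568.9713134765625, 205.7450714111328), (79.17705535888672, 276.64874267578125), 61.79198455810547) 403.6766419926499
cap 1036 [646.7 164.8  70. ] ((573.1318359375, 234.00558471679688), (42.08098220825195, 255.07196044921875), 46.7774772644043) 403.6766419926499
ptr 114 [556.9 218.4  34.1] ((556.7199096679688, 218.2665557861328), (37.31492233276367, 3.7827999591827393), 79.37811279296875) 35.77595637416823
[[560.69023529 230.87975562  33.        ]] [[475.64680797 268.7198439   10.        ]
 [716.63147362 221.94005547  10.        ]
 [454.9092104  152.29810489  10.        ]]
```

```bash
python3 -m handwheel '[{"delta_pos":[0.1,-3.9,-0.1],"yaw":-0.07},{"delta_pos":[0.1,-3.9,-0.1],"yaw":-0.07},{"delta_pos":[0.1,-3.9,-0.1],"yaw":-0.07},{"delta_pos":[0.1,-3.9,-0.1],"yaw":-0.07},{"delta_pos":[0.1,-3.9,-0.1],"yaw":-0.07},{"delta_pos":[0.1,-3.9,-0.1],"yaw":-0.07},{"delta_pos":[0.1,-3.9,-0.1],"yaw":-0.07},{"delta_pos":[0.1,-3.9,-0.1],"yaw":-0.07},{"delta_pos":[0.1,-3.9,-0.1],"yaw":-0.07},{"delta_pos":[0.1,-3.9,-0.1],"yaw":-0.07}]' >/dev/null
python3 -m handwheel '[{"delta_pos":[0.3,-3.9,-0.1],"yaw":-0.06},{"delta_pos":[0.3,-3.9,-0.1],"yaw":-0.06},{"delta_pos":[0,0,0],"yaw":0}]' -0.1
python3 - <<'E'
from h import *
d,p=shot('w2') if False else (None,None)
import os
s=status.read_state(); p=get_image('wrist'); save(p,'w2.png')
np.savez('w2.npz',c=p['color'],z=p['z_map'],he=p['hand_eye'],k=[p['fx'],p['fy'],p['cx'],p['cy']],pos=s['eef_pos'],rot=s['tool_rot'])
E
```

```text
clock: 3.12
eef_pos: [477.1, -242.5, 250.2]
tool_rot: [3.134, 0.004, 0.695]
force: [1.1, -0.6, -0.3]
width: 51.6
gripper_force: 0.0
```

View pics/w2.png

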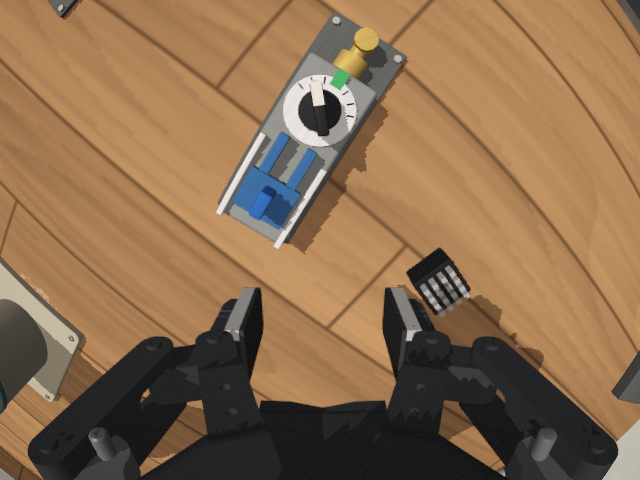

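```bash
cat > reg.py <<'E'
from h import *
import sys
d=dict(np.load(sys.argv[1])); print('tcp',d['pos'].round(1),d['rot'].round(3))
v,u=np.mgrid[:480,:640]; uv=np.c_[u.ravel(),v.ravel()]
w=atdepth(d,uv); c=d['c'].reshape(-1,3).astype(int); R_,G,B=c.T; box=(uv[:,1]<255)&(w[:,2]<100)&(np.hypot(w[:,0]-530,w[:,1]+190)<170)
gray=box&(w[:,2]>3)&(np.abs(R_-B)<30)
print('foot',cv2.minAreaRect(np.float32(w[gray&(w[:,2]<50)][:,:2])))
k=box&(np.hypot(w[:,0]-540,w[:,1]+185)<35)
for n,m in dict(bar=k&(w[:,2]>85),white=k&(w[:,2]>85)&(c.min(1)>120),black=k&(w[:,2]>85)&(c.max(1)<60),green=box&(G>R_+40)&(G>B+30),tab=box&(B>R_+50)&(w[:,2]>83),fork=box&(B>R_+50)&(w[:,2]>50)&(w[:,2]<64),brass=box&(w[:,0]>590)&(R_>170)&(B<100)&(w[:,2]>20)).items():
    q=w[m]
    if len(q): print(n,len(q),np.median(q,0).round(1),cv2.minAreaRect(np.float32(q[:,:2])))
E
python3 reg.py w2.npz
python3 - <<'E'
from h import *
d=dict(np.load('w2.npz'))
print(atz(d,[(317,83),(322,133)],90),atz(d,[(340,79)],42))
E
```

```text
tcp [ 477.1 -242.5  250.2] [3.134 0.004 0.695]
foot ((523.5022583007812, -189.44970703125), (239.08502197265625, 89.97203826904297), 7.959404468536377)
bar 695 [ 543.3 -186.1   89.4] ((543.386962890625, -186.14938354492188), (46.2791633605957, 10.363986015319824), 48.58741760253906)
white 311 [ 551.5 -177.    90. ] ((543.6464233398438, -186.0712127685547), (45.820762634277344, 10.137053489685059), 48.68309020996094)
black 365 [ 536.6 -193.7   89. ] ((539.6903076171875, -190.14144897460938), (35.13753128051758, 10.099527359008789), 47.943050384521484)
green 240 [ 577.8 -181.9   43.3] ((578.526611328125, -181.82261657714844), (18.780920028686523, 12.173515319824219), 9.722390174865723)
tab 397 [ 450.6 -199.7   89.8] ((449.5855712890625, -199.71176147460938), (24.404829025268555, 12.398772239685059), 7.635818958282471)
fork 2787 [ 461.8 -198.2   57.1] ((469.35418701171875, -196.58837890625), (79.6905288696289, 51.61323547363281), 8.36627197265625)
brass 729 [ 619.3 -175.6   35. ] ((613.984619140625, -174.60845947265625), (22.552398681640625, 47.52800750732422), 89.47080993652344)
[[ 557.65526917 -172.20064035   90.        ]
 [ 528.95255507 -201.35760673   90.        ]] [[ 578.0733759  -182.27899121   42.        ]]
```

```bash
python3 -m handwheel '[{"delta_pos":[1.65,1.4,-3.0],"yaw":0.04},{"delta_pos":[1.65,1.4,-3.0],"yaw":0.04},{"delta_pos":[1.65,1.4,-3.0],"yaw":0.04},{"delta_pos":[1.65,1.4,-3.0],"yaw":0.033},{"delta_pos":[0,0,0],"yaw":0},{"delta_pos":[0,0,0],"yaw":0}]'
```

```text
clock: 3.67
eef_pos: [543.6, -174.0, 127.4]
tool_rot: [-3.137, 0.001, 0.864]
force: [-0.9, -0.2, 0.2]
width: 38.3
gripper_force: 0.0
```

```bash
python3 -m handwheel '[{"delta_pos":[0,-0.45,0],"yaw":-0.01},{"delta_pos":[0,-0.45,-1.5],"yaw":0},{"delta_pos":[0,0,-1.5],"yaw":0},{"delta_pos":[0,0,-1.5],"yaw":0},{"delta_pos":[0,0,-1.0],"yaw":0},{"delta_pos":[0,0,-0.6],"yaw":0},{"delta_pos":[0,0,0],"yaw":0},{"delta_pos":[0,0,0],"yaw":0}]'
python3 - <<'E'
from h import *
shot('w3'); print(status.read_state()['qpos'])
E
python3 reg.py w3.npz
```

```text
clock: 4.33
eef_pos: [544.1, -186.7, 69.1]
tool_rot: [3.141, -0.0, 0.849]
force: [-0.6, -1.2, 0.3]
width: 38.2
gripper_force: 0.0
[ 0.01831697  0.7896818   0.42278163  1.86806418 -0.5432494   0.5983836
  0.06597269]
tcp [ 544.1 -186.7   69.1] [ 3.141 -0.     0.849]
foot ((573.2142333984375, -182.57846069335938), (139.20797729492188, 89.63565063476562), 7.938350677490234)
green 935 [ 578.  -181.9   43.3] ((577.77099609375, -182.68801879882812), (18.316987991333008, 13.803897857666016), 8.406841278076172)
brass 2828 [ 619.  -176.    34.9] ((613.9642944335938, -175.080810546875), (47.92173385620117, 23.484901428222656), 0.018239464610815048)
```

View pics/w3.png

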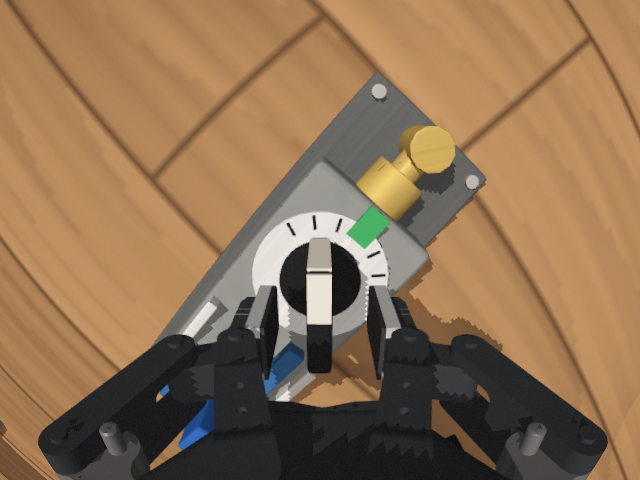

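```bash
python3 -m handwheel '[{"delta_pos":[0,0,0],"yaw":0},{"delta_pos":[0,0,0],"yaw":0},{"delta_pos":[0,0,0],"yaw":0},{"delta_pos":[0,0,0],"yaw":0},{"delta_pos":[0,0,0],"yaw":0},{"delta_pos":[0,0,0],"yaw":0}]' -1
python3 -m handwheel '[{"delta_pos":[0,0,0],"yaw":-0.089},{"delta_pos":[0,0,0],"yaw":-0.089},{"delta_pos":[0,0,0],"yaw":-0.089},{"delta_pos":[0,0,0],"yaw":-0.089},{"delta_pos":[0,0,0],"yaw":-0.089},{"delta_pos":[0,0,0],"yaw":-0.089},{"delta_pos":[0,0,0],"yaw":-0.089},{"delta_pos":[0,0,0],"yaw":-0.089},{"delta_pos":[0,0,0],"yaw":0},{"delta_pos":[0,0,0],"yaw":0}]'
```

```text
clock: 4.88
eef_pos: [543.7, -185.5, 69.2]
tool_rot: [-3.141, -0.001, 0.85]
force: [-2.6, 1.7, 5.8]
width: 8.8
gripper_force: 59.3
clock: 5.72
eef_pos: [543.6, -185.7, 69.2]
tool_rot: [-3.141, 0.0, 0.138]
force: [-2.4, 1.3, 6.4]
width: 8.4
gripper_force: 59.5
```

```bash
python3 -m handwheel '[{"delta_pos":[0,0,0],"yaw":0},{"delta_pos":[0,0,0],"yaw":0},{"delta_pos":[0,0,0],"yaw":0},{"delta_pos":[0,0,0],"yaw":0},{"delta_pos":[0,0,2.5],"yaw":0},{"delta_pos":[0,0,2.5],"yaw":0},{"delta_pos":[-3.1,-0.45,1],"yaw":0},{"delta_pos":[-3.1,-0.45,0],"yaw":0},{"delta_pos":[-3.1,-0.45,0],"yaw":0}]' -0.1
python3 -m handwheel '[{"delta_pos":[0,0,0],"yaw":0},{"delta_pos":[0,0,0],"yaw":0},{"delta_pos":[0,0,0],"yaw":0}]'
python3 - <<'E'
from h import *
shot('w4')
E
python3 reg.py w4.npz
```

```text
clock: 6.47
eef_pos: [450.6, -200.0, 129.0]
tool_rot: [3.14, -0.002, 0.139]
force: [-0.4, -1.5, -1.1]
width: 38.7
gripper_force: 0.0
clock: 6.72
eef_pos: [451.9, -199.7, 128.5]
tool_rot: [3.141, -0.001, 0.138]
force: [0.0, -0.2, 0.4]
width: 38.8
gripper_force: 0.0
tcp [ 451.9 -199.7  128.5] [ 3.141e+00 -1.000e-03  1.380e-01]
foot ((524.6778564453125, -189.33901977539062), (190.46763610839844, 89.93089294433594), 8.011520385742188)
bar 1923 [ 543.  -186.8   89.4] ((543.788330078125, -186.58587646484375), (46.86480712890625, 10.119556427001953), 8.885417938232422)
white 854 [ 555.6 -185.    90.1] ((544.3003540039062, -186.62879943847656), (45.89115905761719, 9.758086204528809), 8.707594871520996)
black 959 [ 532.6 -188.6   89. ] ((537.6661376953125, -187.4713592529297), (34.58403015136719, 10.046659469604492), 10.007584571838379)
green 306 [ 582.  -181.5   43.3] ((581.7960815429688, -181.14279174804688), (13.475586891174316, 11.79032039642334), 87.80172729492188)
tab 135 [ 460.9 -198.1   87.7] ((460.5694885253906, -198.20523071289062), (2.1902027130126953, 12.187969207763672), 8.361578941345215)
fork 4850 [ 468.8 -197.7   57.1] ((478.39617919921875, -195.63870239257812), (61.01982498168945, 51.51015090942383), 7.74994421005249)
brass 562 [ 598.6 -179.7   34.7] ((597.8812866210938, -175.83575439453125), (18.079910278320312, 21.522733688354492), 7.115639686584473)
```

View pics/w4.png

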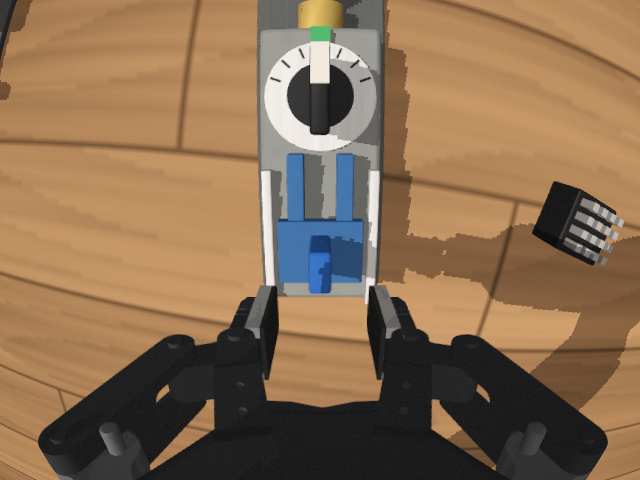

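```bash
python3 -m handwheel '[{"delta_pos":[-0.1,0,-2],"yaw":0},{"delta_pos":[0,0,-2],"yaw":0},{"delta_pos":[0,0,-1.3],"yaw":0},{"delta_pos":[0,0,-0.7],"yaw":0},{"delta_pos":[0,0,0],"yaw":0},{"delta_pos":[0,0,0],"yaw":0}]'
python3 -m handwheel '[{"delta_pos":[0,0,0],"yaw":0},{"delta_pos":[0,0,0],"yaw":0},{"delta_pos":[0,0,0],"yaw":0},{"delta_pos":[0,0,0],"yaw":0},{"delta_pos":[0,0,0],"yaw":0},{"delta_pos":[0,0,0],"yaw":0}]' -1
python3 -m handwheel '[{"delta_pos":[0.5,0.07,0],"yaw":0},{"delta_pos":[0.5,0.07,0],"yaw":0},{"delta_pos":[0.5,0.07,0],"yaw":0},{"delta_pos":[0.5,0.07,0],"yaw":0},{"delta_pos":[0.5,0.07,0],"yaw":0},{"delta_pos":[0,0,0],"yaw":0}]'
```

```text
clock: 7.27
eef_pos: [450.5, -199.7, 68.2]
tool_rot: [3.141, 0.0, 0.138]
force: [-0.1, -0.0, 0.6]
width: 38.2
gripper_force: 0.0
clock: 7.77
eef_pos: [450.5, -198.6, 69.2]
tool_rot: [-3.14, -0.002, 0.139]
force: [-0.2, 3.6, 6.3]
width: 10.5
gripper_force: 59.0
clock: 8.27
eef_pos: [476.0, -195.0, 69.2]
tool_rot: [-3.14, -0.002, 0.139]
force: [0.4, 3.3, 5.8]
width: 10.9
gripper_force: 59.0
```

```bash
python3 -m handwheel '[{"delta_pos":[0.4,0.055,0],"yaw":0},{"delta_pos":[0.4,0.055,0],"yaw":0},{"delta_pos":[0.3,0.045,0],"yaw":0},{"delta_pos":[0.2,0.03,0],"yaw":0},{"delta_pos":[0,0,0],"yaw":0},{"delta_pos":[0,0,0],"yaw":0}]'
python3 -m handwheel '[{"delta_pos":[0.15,0.02,0],"yaw":0},{"delta_pos":[0.15,0.02,0],"yaw":0},{"delta_pos":[0,0,0],"yaw":0},{"delta_pos":[0,0,0],"yaw":0}]'
```

```text
clock: 8.77
eef_pos: [488.3, -193.3, 69.2]
tool_rot: [-3.14, -0.001, 0.138]
force: [-1.8, 2.8, 6.5]
width: 10.9
gripper_force: 59.1
clock: 9.1
eef_pos: [489.8, -193.1, 69.2]
tool_rot: [-3.14, 0.001, 0.138]
force: [-3.6, 3.5, 8.8]
width: 10.5
gripper_force: 59.5
```

```bash
python3 -m handwheel '[{"delta_pos":[0.3,0.04,0],"yaw":0},{"delta_pos":[0.3,0.04,0],"yaw":0},{"delta_pos":[0,0,0],"yaw":0},{"delta_pos":[0,0,0],"yaw":0}]'
```

```text
clock: 9.43
eef_pos: [490.1, -193.1, 69.1]
tool_rot: [-3.137, 0.009, 0.136]
force: [-16.4, 1.7, 18.2]
width: 10.8
gripper_force: 60.8
```

```bash
python3 -m handwheel '[{"delta_pos":[-0.6,-0.08,0],"yaw":0},{"delta_pos":[0,0,0],"yaw":0}]'
python3 -m handwheel '[{"delta_pos":[0,0,0],"yaw":0},{"delta_pos":[0,0,0],"yaw":0},{"delta_pos":[0,0,0],"yaw":0},{"delta_pos":[0,0,0],"yaw":0},{"delta_pos":[0,0,2.5],"yaw":0},{"delta_pos":[0,0,2.5],"yaw":0},{"delta_pos":[-2,0,2.5],"yaw":0},{"delta_pos":[-2,0,2.5],"yaw":0},{"delta_pos":[0,0,0],"yaw":0},{"delta_pos":[0,0,0],"yaw":0}]' -0.1
python3 - <<'E'
from h import *
shot('w5')
E
python3 reg.py w5.npz
```

```text
clock: 9.6
eef_pos: [489.6, -193.2, 69.2]
tool_rot: [-3.14, 0.0, 0.137]
force: [-2.6, 3.7, 5.7]
width: 10.8
gripper_force: 59.3
clock: 10.43
eef_pos: [451.3, -194.2, 169.4]
tool_rot: [3.141, -0.003, 0.137]
force: [1.2, 0.1, 0.4]
width: 38.7
gripper_force: 0.0
tcp [ 451.3 -194.2  169.4] [ 3.141e+00 -3.000e-03  1.370e-01]
foot ((524.4264526367188, -189.32839965820312), (218.74075317382812, 89.95280456542969), 7.78038215637207)
bar 1289 [ 543.2 -186.7   89.5] ((543.6729736328125, -186.924072265625), (46.54174041748047, 10.067896842956543), 7.811590671539307)
white 562 [ 555.9 -185.1   90.1] ((543.7203979492188, -186.1908721923828), (46.43014907836914, 9.950189590454102), 5.5921831130981445)
black 653 [ 532.6 -188.3   89. ] ((532.8861694335938, -188.16201782226562), (24.780925750732422, 9.555214881896973), 8.069961547851562)
green 266 [ 580.4 -181.3   43.4] ((577.7281494140625, -182.0006561279297), (16.771350860595703, 11.431169509887695), 8.080183029174805)
tab 780 [ 489.4 -194.5   89.9] ((488.95947265625, -194.7130126953125), (23.897977828979492, 11.65030288696289), 7.862246036529541)
fork 4916 [ 500.5 -189.7   57.1] ((508.4846496582031, -191.45144653320312), (78.82456970214844, 51.30916976928711), 7.960063934326172)
brass 656 [ 603.6 -178.1   34.7] ((606.1459350585938, -175.48045349121094), (32.99629592895508, 21.661943435668945), 2.4182422161102295)
```

View pics/w5.png

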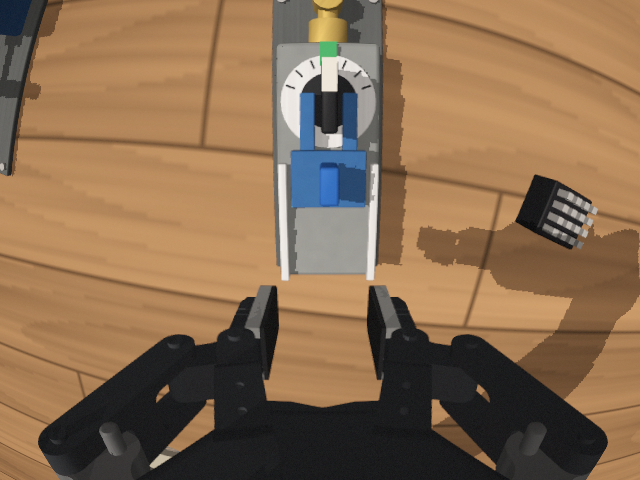

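```bash
python3 -m handwheel '[{"delta_pos":[0.85,2.95,-0.1],"yaw":0.124},{"delta_pos":[0.85,2.95,-0.1],"yaw":0.124},{"delta_pos":[0.85,2.95,-0.1],"yaw":0.124},{"delta_pos":[0.85,2.95,-0.1],"yaw":0.124},{"delta_pos":[0.85,2.95,-0.1],"yaw":0.124},{"delta_pos":[0.85,2.95,-0.1],"yaw":0.124},{"delta_pos":[0.85,2.95,-0.1],"yaw":0.124},{"delta_pos":[0.85,2.95,-0.1],"yaw":0.124},{"delta_pos":[0.85,2.95,-0.1],"yaw":0.124},{"delta_pos":[0.85,2.95,-0.1],"yaw":0.124}]'
python3 -m handwheel '[{"delta_pos":[0,0,0],"yaw":0},{"delta_pos":[0,0,0],"yaw":0},{"delta_pos":[0,0,0],"yaw":0}]'
cat > pur.py <<'E'
from h import *
import sys
if len(sys.argv)>2: shot(sys.argv[1])
d=dict(np.load(sys.argv[1]+'.npz')); print('tcp',d['pos'].round(1),d['rot'].round(3))
v,u=np.mgrid[:480,:640]; uv=np.c_[u.ravel(),v.ravel()]
w=atdepth(d,uv); c=d['c'].reshape(-1,3).astype(int); R_,G,B=c.T
t=-0.1925; ex=np.array([np.cos(t),np.sin(t)]); ey=np.array([-ex[1],ex[0]])
w=np.c_[w,(w[:,:2]-[551.1,181.8])@np.c_[ex,ey]]   # valve axes, from the rest grip
X,Y=w[:,3],w[:,4]; box=(np.abs(X-20)<110)&(np.abs(Y)<75)&(w[:,2]>-5)&(w[:,2]<95)
for n,m in dict(foot=(w[:,2]>3)&(np.abs(R_-B)<30)&(w[:,2]<15),red=(R_>110)&(G<70)&(B<70)&(w[:,2]>82),clip=(R_>150)&(G>110)&(B<80)&(X<0)&(Y>25),cliptop=(R_>150)&(G>110)&(B<80)&(X<0)&(w[:,2]>41)&(Y>25),ptr=(c.min(1)>140)&(w[:,2]>28)&(w[:,2]<37)&(Y>22)&(Y<60),ptrend=(c.min(1)>140)&(w[:,2]>28)&(w[:,2]<37)&(Y>40)&(Y<60)).items():
    q=w[m&box]
    if len(q)>3: print(n,len(q),np.median(q,0).round(1),'x',np.percentile(q[:,3],[2,98]).round(1),'y',np.percentile(q[:,4],[2,98]).round(1),np.round(cv2.minAreaRect(np.float32(q[:,:2]))[2],2))
E
python3 pur.py w6 1
```

```text
clock: 11.32
eef_pos: [536.2, 103.6, 156.7]
tool_rot: [-3.14, 0.0, 1.385]
force: [0.3, 0.5, 1.3]
width: 38.6
gripper_force: 0.0
clock: 11.57
eef_pos: [535.6, 100.9, 157.1]
tool_rot: [-3.14, 0.001, 1.377]
force: [-0.4, 0.2, -0.1]
width: 38.7
gripper_force: 0.0
tcp [535.6 100.9 157.1] [-3.140e+00  1.000e-03  1.377e+00]
foot 25276 [551.6 194.4   7.2   1.4   9.3] x [-87.  120.5] y [-47.   68.7] 78.97
red 1019 [548.7 175.4  84.5  -0.6  -6.6] x [-8.5  6.3] y [-17.6  15.5] 79.1
clip 327 [530.  239.6  20.4 -31.8  52.7] x [-38.  -26.5] y [38.7 68.6] 73.18
cliptop 29 [536.6 247.5  42.8 -26.7  60.9] x [-37.7 -26.3] y [59.5 69.7] 24.7
ptr 267 [557.4 220.1  34.1  -1.5  38.7] x [-2.9  0.6] y [23.3 54.6] 78.96
ptrend 124 [559.1 228.7  34.1  -1.5  47.6] x [-2.9  0.6] y [40.2 55.1] 78.96
```

View pics/w6.png

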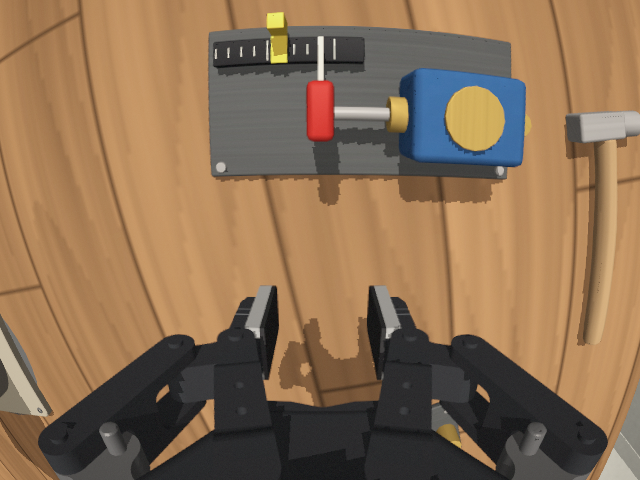

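```bash
python3 -m handwheel '[{"delta_pos":[0.5,2.7,0],"yaw":0},{"delta_pos":[0.5,2.7,0],"yaw":0},{"delta_pos":[0.42,2.6,0],"yaw":0},{"delta_pos":[0,0,0],"yaw":0},{"delta_pos":[0,0,0],"yaw":0}]'
python3 -m handwheel '[{"delta_pos":[0,0,-2.5],"yaw":0},{"delta_pos":[0,0,-2.5],"yaw":0},{"delta_pos":[0,0,-2.5],"yaw":0},{"delta_pos":[0,0,-2.0],"yaw":0},{"delta_pos":[0,0,-1.0],"yaw":0},{"delta_pos":[0,0,0],"yaw":0},{"delta_pos":[0,0,0],"yaw":0}]'
```

```text
clock: 12.03
eef_pos: [550.0, 181.7, 157.8]
tool_rot: [-3.141, 0.0, 1.379]
force: [0.4, -0.1, 0.5]
width: 38.5
gripper_force: 0.0
clock: 12.62
eef_pos: [550.4, 179.6, 53.5]
tool_rot: [3.142, 0.001, 1.376]
force: [-0.4, 0.3, 0.7]
width: 38.3
gripper_force: 0.0
```

Close, pull most of the way (along (-0.9815, 0.191)), then measure.

```bash
python3 -m handwheel '[{"delta_pos":[0,0,0],"yaw":0},{"delta_pos":[0,0,0],"yaw":0},{"delta_pos":[0,0,0],"yaw":0},{"delta_pos":[0,0,0],"yaw":0},{"delta_pos":[0,0,0],"yaw":0},{"delta_pos":[0,0,0],"yaw":0}]' -1
python3 -m handwheel '[{"delta_pos":[-0.49,0.095,0],"yaw":0},{"delta_pos":[-0.49,0.095,0],"yaw":0},{"delta_pos":[-0.49,0.095,0],"yaw":0},{"delta_pos":[-0.49,0.095,0],"yaw":0},{"delta_pos":[-0.49,0.095,0],"yaw":0},{"delta_pos":[-0.39,0.075,0],"yaw":0},{"delta_pos":[0,0,0],"yaw":0},{"delta_pos":[0,0,0],"yaw":0},{"delta_pos":[0,0,0],"yaw":0}]'
python3 pur.py w7 1
```

```text
clock: 13.12
eef_pos: [549.8, 181.2, 54.8]
tool_rot: [-3.141, -0.001, 1.378]
force: [-3.9, -1.2, 5.1]
width: 15.2
gripper_force: 59.6
clock: 13.87
eef_pos: [525.0, 186.0, 54.8]
tool_rot: [3.135, -0.001, 1.377]
force: [5.4, -3.1, 3.2]
width: 15.0
gripper_force: 59.6
tcp [525.  186.   54.8] [ 3.135e+00 -1.000e-03  1.377e+00]
foot 41484 [562.  205.    7.1   8.6  24.8] x [-87.4 119.6] y [-43.   69.5] 79.05
red 3077 [524.9 187.7  84.7 -26.5   0.7] x [-33.7 -19.5] y [-16.3  16.1] 79.12
clip 592 [528.5 239.9  20.2 -33.   52.7] x [-70.4 -26.9] y [44.4 72.7] 45.62
cliptop 33 [530.8 246.6  42.7 -32.3  59.7] x [-38.1 -26.5] y [59.6 60.7] 74.29
ptr 628 [532.2 225.6  34.1 -26.9  39.3] x [-28.7 -25.1] y [22.8 54.5] 79.02
ptrend 299 [533.9 233.8  34.2 -26.9  47.8] x [-28.7 -25.1] y [40.4 54.9] 78.77
```

View pics/w7.png

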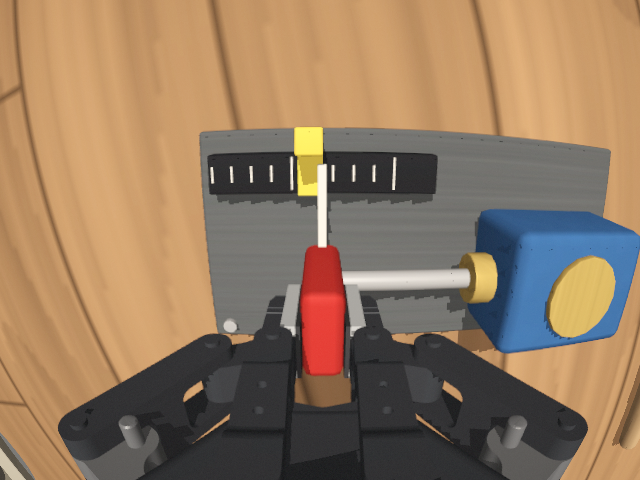

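```bash
python3 -m handwheel '[{"delta_pos":[-0.27,0.052,0],"yaw":0},{"delta_pos":[-0.27,0.052,0],"yaw":0},{"delta_pos":[0,0,0],"yaw":0},{"delta_pos":[0,0,0],"yaw":0},{"delta_pos":[0,0,0],"yaw":0}]'
python3 pur.py w8 1
```

```text
clock: 14.33
eef_pos: [519.9, 187.0, 54.8]
tool_rot: [3.134, -0.001, 1.377]
force: [6.6, -2.6, 2.8]
width: 14.8
gripper_force: 59.6
tcp [519.9 187.   54.8] [ 3.134e+00 -1.000e-03  1.377e+00]
foot 40942 [561.3 205.1   7.1   8.1  24.8] x [-87.5 119.4] y [-43.   69.6] 79.01
red 3088 [519.9 188.6  84.7 -31.7   0.8] x [-38.9 -24.7] y [-16.3  16.2] 78.35
clip 548 [530.9 240.7  20.2 -31.5  53.7] x [-70.1 -26.3] y [41.5 72.5] 73.64
cliptop 57 [535.1 247.5  42.7 -27.9  60.2] x [-37.9 -26.3] y [59.7 70. ] 79.14
ptr 639 [527.  226.1  34.2 -32.1  38.8] x [-33.9 -30.3] y [22.7 54.2] 79.0
ptrend 296 [528.7 234.5  34.2 -32.1  47.4] x [-33.8 -30.3] y [40.4 54.6] 78.87
```

View pics/w8.png

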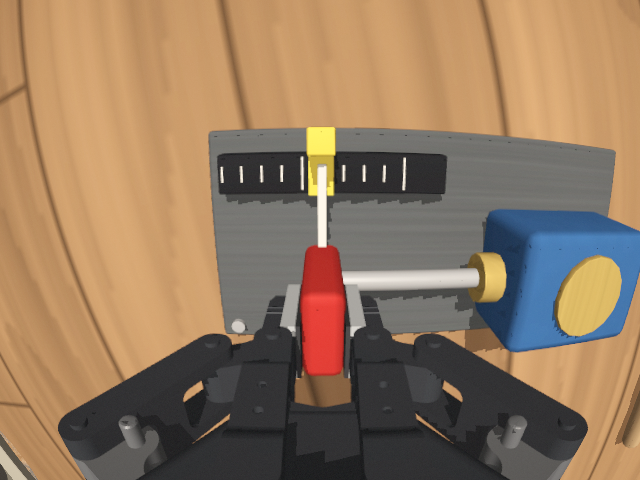

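The pointer (x -32.1 mm, column 322) is centred on the clip (x -32.1 mm, column 321), and the grip is firm. I'm handing in.

```bash
python3 -c "
from h import *
print(ctrl.finish_job())"
```

```text
the job is handed in; nothing more can be done
None
```

I handed the job in at about 14 s: handle turned to the green mark, lock fork fully home, and the purge grip held with its pointer in line with the yellow clip (both measured at -32.1 mm), though the judge's verdict was not shown.

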